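# Hold a sealed round flask down in the leak tester's sprung ring

### The job

Lift the white dust cap off the leak tester's sprung ring and set it down, knob up, in the steel tray. Then take the round flask from its cork ring, seat it upright in the sprung ring and press it straight down until the top of the ring is level with the top of the metal collar around it (not on down to its stop), and finish while still holding it pressed there: do not let go. Leave the conical flask, the steel weight and the jar where they stand.

Things in the scene. Friction and masses are not known exactly. Their poses are not given: they have to be found in the camera images.
- cradle: Leak tester, fixed to the bench: aluminium base plate 240 x 130 x 10 mm with an upright aluminium collar (tube, outside diameter 94, inside 84 mm, top 50 mm above the bench). Origin on the bench under the collar's and ring's axis, z up. At its +x end, centred 125 mm from the axis, a black instrument box (80 x 110 mm, top 55 mm above the bench).
- ring_top (a point): Centre of the sprung ring, at the height of its top; moves with the ring. Black rubber ring of round section 10 mm thick, outside diameter 70, inside 50 mm, on a coil spring inside the collar; its top is 75 mm above the bench when up, 50 mm when level with the collar. It moves only straight up and down. The round flask's bulb rests in it with the bulb's centre 16.7 mm above this point.
- ring (a joint): How far the sprung ring is pressed down, m: 0 up, 0.025 top level with the collar's top, 0.037 on its stop. It takes about 4 N to start it and 0.3 N more per mm (about 11.5 N when level) (the flask's weight counts towards this); the flask's or cap's own weight does not press it down.
- cap: Loose white plastic dust cap, about 0.09 kg, lying on the sprung ring: disc 72 mm across and 6 mm thick, under it a plug 38 mm across and 6 mm deep that sits in the ring, on it an upright round knob 22 mm across and 36 mm high. Origin at the centre of the plug's underside, z up along the knob; 48 mm high in all.
- cap_knob (a point): Point on the dust cap's axis inside its knob, 37 mm above the plug's underside (25 mm above the disc, 11 mm below the knob's top): where to grip.
- tray_in (a point): Centre of the inner floor of the fixed square dark steel tray (150 x 150 mm outside, walls 3 mm thick and 16 mm high, floor 3 mm); axes along its sides.
- cork: Cork ring fixed to the bench, the round flask's rest: outside diameter 80, inside 40 mm, 20 mm high. Origin on the bench at its axis.
- flask: The round flask, loose: amber glass, ball-shaped bulb 64 mm across, upright neck 26 mm across, black stopper 30 mm across on top; 120 mm high, about 0.18 kg, bottom-heavy. Origin at the lowest point of the bulb, z up along the neck. It stands in the cork ring with the bulb's centre 39 mm above the bench.
- flask_bulb (a point): Centre of the round flask's bulb, 32 mm above its lowest point.
- flask_neck (a point): Point on the axis of the round flask's neck, 55 mm above the bulb's centre, where to grip; the neck's straight part runs from 23 mm below it (the bulb's top) to 23 mm above this point, then the stopper, 10 mm high.
- conical: Bystander, loose: conical amber glass flask with a black stopper, flat base 68 mm across, neck 26 mm across, 100 mm high, standing on the bench. Origin at the centre of its underside.
- weight: Bystander, loose: steel weight with a small head, 44 mm across, 58 mm high. Origin at the centre of its underside.
- jar: Bystander, loose: white plastic jar, 50 mm across, 55 mm high. Origin at the centre of its underside.

How it is judged:
On the way, in this order (a step that is already met when the one before it is completed fails the run):
1. the dust cap lies in the tray, knob up, let go (horizontal distance between cap_knob and tray_in below 0.054 m and z of cap_knob in the frame of tray_in below 0.041 m and angle between cap_knob's own z axis and vertical below 0.12 rad and contact force between the fingers and cap below 0.05 N and linear speed of cap below 0.02 m/s), for 0.2 s.
2. the round flask is seated upright in the sprung ring and held pressed down, the ring's top within 5 mm of the collar's top (value of joint ring between 0.02 and 0.03 m and horizontal distance between flask_bulb and ring_top below 0.006 m and z of flask_bulb in the frame of ring_top between 0.011 and 0.022 m and angle between flask_bulb's own z axis and vertical below 0.15 rad and contact force between flask and cradle above 6 N and contact force between the fingers and flask above 2 N and contact force between each of the arm, the fingers and cradle below 0.5 N), for 0.3 s.
At the end, for the whole second after the job is handed in: Robot holds the round flask upright (0.15 rad) in the ring, within 6 mm of its axis, bearing over 6 N; ring steady, 20 to 30 mm down; fingers on the flask with over 2 N, robot not touching the tester. Cap flat in the tray, knob up, within 54 mm of its centre, let go (all of step 2 and horizontal distance between cap_knob and tray_in below 0.054 m and z of cap_knob in the frame of tray_in below 0.041 m and angle between cap_knob's own z axis and vertical below 0.12 rad and contact force between the fingers and cap below 0.05 N and velocity of joint ring between -0.004 and 0.004 m/s and linear speed of flask below 0.01 m/s); the arm keeps its last pose, push and grip.
It fails at once if the ring is driven onto its stop (value of joint ring above 0.0355 m).
It fails at once if the conical flask is moved by more than 30 mm (distance of conical from where it was at the start of the episode above 0.03 m).
It fails at once if the steel weight is moved by more than 30 mm (distance of weight from where it was at the start of the episode above 0.03 m).
It fails at once if the jar is moved by more than 30 mm (distance of jar from where it was at the start of the episode above 0.03 m).
It also fails if it takes over 58 s, if anything falls off the work surface, if the arm or the gripper's body presses on something with over 40 N, if the wrist force passes 120 N, or if a joint passes its speed limit or range.

### The arm

A 6-joint arm with a two-finger parallel gripper is mounted at the origin on the work surface. World frame = base frame: x ahead of the robot, y to its left, z up, the work surface at z = 0. Lengths are in m, angles in rad, forces in N, time in s.
With the tool pointing down it reaches from about 0.275 to 0.825 m from the base axis. Payload 5.2 kg.
Tool frame: the origin (TCP) lies on the centre line of the jaws, within the pads' length; the fingertips stand tip_extent ahead of it and the grasp point (between the pads) is the TCP (tip_extent is the distance from the TCP to the fingertips, in m); z points along the fingers, y is the line along which they close (so a half turn about z gives the same grasp; the last joint's range is limited). The gripper opens to 93 mm and grips with 3 to 60 N. Pads are 15 mm wide; open, the fingers measure 128 mm over their backs; the gripper's body (75 mm by 188 mm) begins 65 mm behind the grasp point.
Start: joints at [-1.453, 0.259, 1.535, -0, 1.348, -0.203], TCP at [0.173, -0.522, 0.238] pointing down, gripper open.
Joint ranges: [-3.14, 3.14], [-0.91, 2.08], [0.19, 2.58], [-1.22, 4.36], [0.22, 2.71], [-3.12, 3.12]. Speed limits (rad/s): [2.57, 2.57, 3.14, 3.14, 3.14, 3.14].

### API

Orientations are given as a unit quaternion [x, y, z, w].
In Python, from workcell import * gives the robot as it stands.
- The arm moves only by the shell command python3 -m handwheel 'ROWS' [FORCE]. ROWS is JSON, a list that holds one entry, the list of rows, each a list of 7 numbers: the turn, a rotation vector about the tool's x, y, z in units of 5 degrees (1.0 is 5 degrees), then the shift along the tool's x, y, z in mm, then the closure in counts, from 0 (fully open) to 255 (shut). A call has exactly 10 rows; each row is the pose to reach, as a shift and turn from the pose commanded when the call began, along the tool's axes at that moment; what a row does not reach only later rows make up. A row lasts 1/10 s, in which the tool goes at most 50 mm and 8.59 degrees, less where a joint would pass 70% of its speed; a pose out of reach is approached as far as the arm can. A call with a gripper value outside its range is refused whole. The fingers move at their own pace and stop on an object; FORCE is the grip in N (left out, the last holds). Time passes only in rows, so rows that repeat a pose let the fingers close, or fill a call up. It gives the time, the measured TCP pose, the force, the opening and the grip force at its end, in the units of the state.
- read_state(): the state, without advancing time (a new reading comes with each control period).
- capture(name): name is "scene" or "top"; returns the picture (384x512x3 uint8, blue, green, red); there is no depth.
- get_calibration(name): a dict with "camera_matrix" (3x3 intrinsics, pixels), "position" and "attitude" of the camera in the world. Camera axes: x right, y down, z forward; pixel columns grow to the right and rows downward; lengths in m; the calibration is good to about 2 mm. A picture is of the moment at which its call begins. get_calibration takes no time and is no camera call.
- sign_off(): hands the job in; it is judged then, once.
The state is a dict: "t": time; "joints": joint angles; "qvel": joint speeds; "tau": joint torques, N m; "position": TCP position; "tcp_rot": TCP orientation; "contact_force": force on the tool from outside, world axes, zero at the start; "ft_torque": the same for the moment, N m; "width": finger opening in m; "gripper_force": force on a finger pad.
Only numpy, scipy, OpenCV 4.12 (cv2) and the standard library are available. Lean on these libraries where they do the work, as an engineer would, in place of code of your own. Each camera call takes 0.05 s, during which the arm holds its last target. There are 200 camera calls.

## Working session

There is one attempt and no reset: what is moved stays moved. The work goes in short steps, Python scripts to look and compute and a shell command to move; the robot and the scene stay as the last step left them, time stands still between calls to the robot, and variables do not carry over. Pictures are saved under pics/ and viewed, at most 12 in all, crops included, and the job is handed in when it is done.

```bash
mkdir -p pics; ls; python3 - <<'E'
from workcell import *
import cv2
s=read_state();print({k:s[k] for k in('t','position','tcp_rot','contact_force','width')})
try: print(tip_extent)
except Exception as e: print(e)
for n in('scene','top'):
    cv2.imwrite(f'pics/{n}0.png',capture(n)); c=get_calibration(n); print(n,c)
E
```

```text
pics
{'t': 0.0, 'position': array([ 0.17337599, -0.52142445,  0.23683076]), 'tcp_rot': array([ 9.87162395e-01,  1.59717272e-01,  2.96679761e-05, -8.92829995e-04]), 'contact_force': array([ 0.00231008,  0.19034996, -0.38821389]), 'width': 0.09304906228771055}
0.019
scene {'camera_matrix': array([[353.59427669,   0.        , 256.89755286],
       [  0.        , 353.59427669, 192.85393955],
       [  0.        ,   0.        ,   1.        ]]), 'position': array([ 0.98961563, -0.18976189,  0.81238947]), 'attitude': array([ 0.79550495,  0.5377377 , -0.15817148, -0.23019955])}
top {'camera_matrix': array([[479.65347513,   0.        , 252.48463894],
       [  0.        , 479.65347513, 194.75746762],
       [  0.        ,   0.        ,   1.        ]]), 'position': array([ 0.46584986, -0.01291257,  1.39569488]), 'attitude': array([-0.69947715,  0.71376582, -0.02371579,  0.02660138])}
```

View pics/scene0.png

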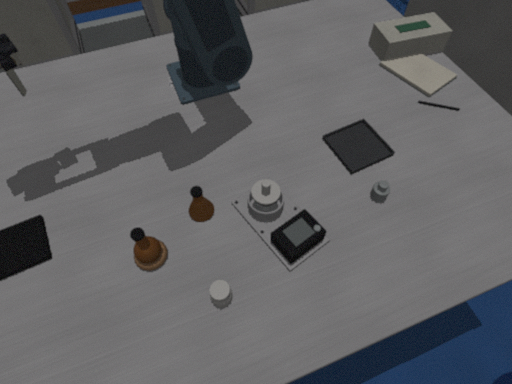

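View pics/top0.png

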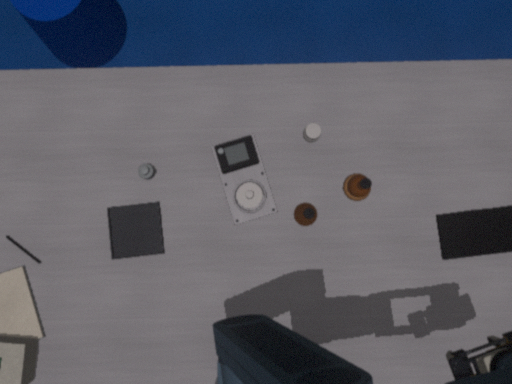

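The scene view shows the round flask on its cork at about (149,252), the conical at (201,208), the cap at (266,192) and the tray at (358,146). In the top view the flask is at (357,187), the cap at (250,195) and the tray at (136,230). I'll enlarge both to get finer positions.

```bash
python3 - <<'E'
import cv2,numpy as np
a=cv2.imread('pics/top0.png')[120:270,100:390]; b=cv2.imread('pics/scene0.png')[170:280,120:340]
a=cv2.resize(a[20:110,90:290],None,fx=4,fy=4,interpolation=cv2.INTER_CUBIC)  # origin (190,140)
b=cv2.resize(b[:, :],None,fx=3.6,fy=3.6,interpolation=cv2.INTER_CUBIC)
cv2.imwrite('pics/topc.png',np.clip(a*1.6,0,255).astype('uint8'));cv2.imwrite('pics/scenec.png',np.clip(b*1.6,0,255).astype('uint8'))
E
```

```text
(no output)
```

View pics/topc.png

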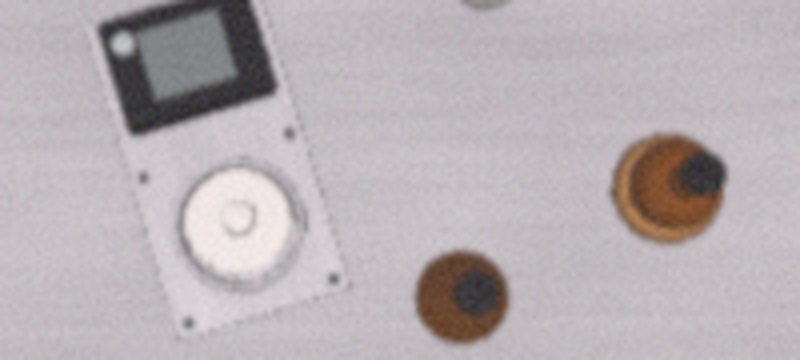

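View pics/scenec.png

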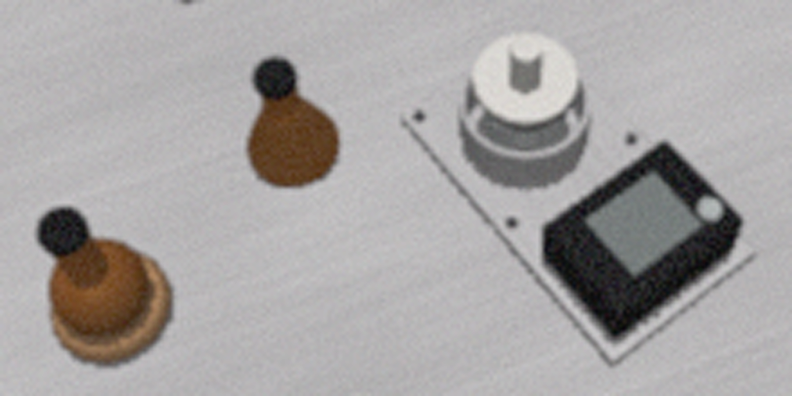

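Top crop: disc centre (240,219), knob top (239,217), cork (667,188), stopper (704,172), all in crop pixels (/4, plus an offset of 190,140). Scene crop: knob top (527,45), disc (526,78), stopper (64,232) (/3.6, plus an offset of 120,170).

```bash
cat > h.py <<'E'
import numpy as np
from workcell import *
from scipy.spatial.transform import Rotation as R
def ray(n,uv,z):
    c=get_calibration(n); d=R.from_quat(c['attitude']).apply(np.linalg.inv(c['camera_matrix'])@[uv[0],uv[1],1.])
    p=np.asarray(c['position']); return (p+d*(z-p[2])/d[2])
def proj(n,P):
    c=get_calibration(n); q=R.from_quat(c['attitude']).inv().apply(np.asarray(P)-c['position']); q=c['camera_matrix']@q.T if q.ndim==1 else (c['camera_matrix']@q.T)
    return (q[:2]/q[2]).T
def rel(P,tool=None):
    "shift in mm along the tool axes from the present pose"
    s=read_state(); return R.from_quat(s['tcp_rot']).inv().apply(np.asarray(P)-s['position'])*1e3
E
python3 - <<'E'
from h import *
np.set_printoptions(precision=4,suppress=True)
T=lambda x,y:(x/4+190-.4,y/4+140-.4); S=lambda x,y:(x/3.6+120-.4,y/3.6+170-.4)
for nm,t,s,z in [('knobtop',T(239,217),S(527,45),.117),('disc',T(240,219),S(526,79),.081),('cork',T(667,188),None,.012),
 ('stopper',T(704,172),S(64,232),.122),('bulb',T(672,181),S(99,288),.039),('conical base',T(462,297),None,.005),('con stop',T(478,292),S(275,78),.095),('boxc',T(188,62),S(645,215),.055)]:
    print(nm,ray('top',t,z),ray('scene',s,z) if s else '')
print('tray',[ray('top',p,.016) for p in((108,208),(160,202),(164,253),(111,258),(135.8,230.2))])
print('tray scene',ray('scene',(358,146),.01))
print('wt',ray('top',(147,171),.03),'jar',ray('top',(313,132),.05))
for a,b in (((188,323),(144,178)),((333,279),(290,133))):
    d=ray('top',T(*b),.01)-ray('top',T(*a),.01);print('yaw',np.degrees(np.arctan2(d[1],d[0])))
E
```

```text
knobtop [ 0.5597 -0.0003  0.117 ] [0.5583 0.0031 0.117 ]
disc [ 0.5609 -0.0006  0.081 ] [0.5615 0.0017 0.081 ]
cork [ 0.5821 -0.3091  0.012 ] 
stopper [ 0.583  -0.3106  0.122 ] [ 0.5825 -0.3076  0.122 ]
bulb [ 0.5847 -0.307   0.039 ] [ 0.5824 -0.3087  0.039 ]
conical base [ 0.5065 -0.1595  0.005 ] 
con stop [ 0.507 -0.161  0.095] [ 0.5061 -0.1576  0.095 ]
boxc [0.6745 0.0341 0.055 ] [0.6744 0.0405 0.055 ]
tray [array([0.5345, 0.4089, 0.016 ]), array([0.5488, 0.2588, 0.016 ]), array([0.4024, 0.2482, 0.016 ]), array([0.3912, 0.4001, 0.016 ]), array([0.4691, 0.3288, 0.016 ])]
tray scene [0.4748 0.3321 0.01  ]
wt [0.6377 0.2928 0.03  ] jar [ 0.7368 -0.1836  0.05  ]
yaw 15.877359965441109
yaw 15.093263388197403
```

```bash
python3 - <<'E'
from h import *
print(rel([.5603,.0008,.200]).round(1))
E
```

```text
[ 531.8 -373.5   37.7]
```

```bash
python3 -m handwheel '[[[0,0,0,30,-21,3,0],[0,0,0,65,-46,6,0],[0,0,0,105,-74,9,0],[0,0,0,145,-102,12,0],[0,0,0,185,-130,15,0],[0,0,0,225,-158,18,0],[0,0,0,265,-186,20,0],[0,0,0,300,-211,22,0],[0,0,0,325,-228,23,0],[0,0,0,340,-239,24,0]]]' 20; python3 - <<'E'
from h import *
print(rel([.5603,.0008,.200]).round(1))
E
```

```text
t: 1.1
position: [0.4216, -0.1855, 0.2133]
tcp_rot: [0.987, 0.161, -0.0, -0.0]
contact_force: [0.1, 0.4, -0.3]
width: 0.0927
gripper_force: 0.0
[ 190.7 -132.6   13.4]
```

```bash
python3 -m handwheel '[[[0,0,0,25,-17,2,0],[0,0,0,60,-42,4,0],[0,0,0,100,-70,7,0],[0,0,0,140,-98,10,0],[0,0,0,170,-119,12,0],[0,0,0,185,-129,13,0],[0,0,0,191,-133,13,0],[0,0,0,191,-133,13,0],[0,0,0,191,-133,13,0],[0,0,0,191,-133,13,0]]]' ; python3 - <<'E'
from h import *
import cv2
print(rel([.5603,.0008,.106]).round(1))
im=capture('scene')[130:280,180:380]; cv2.imwrite('pics/s1.png',cv2.resize(im,None,fx=4,fy=4,interpolation=cv2.INTER_CUBIC))
print(proj('scene',read_state()['position']))
E
```

```text
t: 2.1
position: [0.5595, -0.0026, 0.2008]
tcp_rot: [0.987, 0.159, -0.0, 0.0]
contact_force: [-0.1, -0.0, -0.4]
width: 0.0929
gripper_force: 0.0
[ 1.8 -3.  94.8]
[264.49358292 161.66931784]
```

View pics/s1.png

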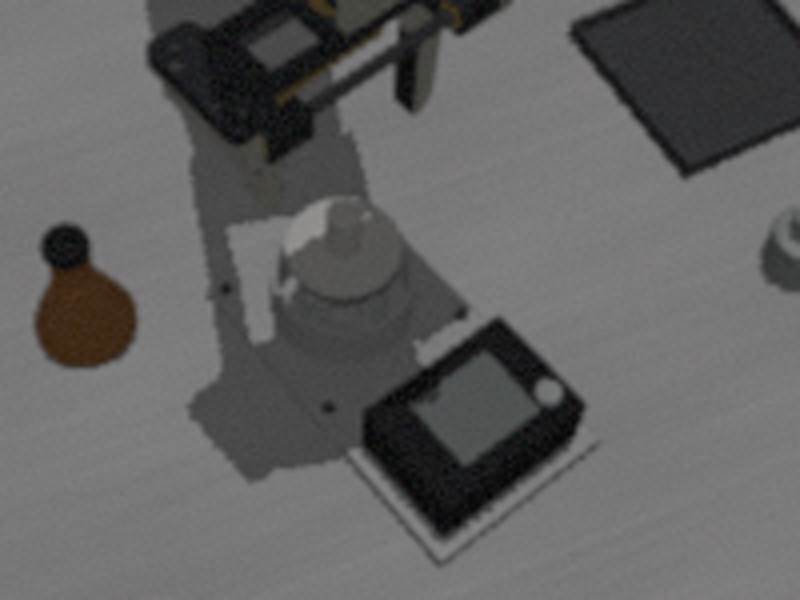

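The open fingers, with tips at about (262,190) and (415,100), straddle the knob at (347,215). I'll descend and close.

```bash
python3 -m handwheel '[[[0,0,0,2,-3,20,0],[0,0,0,2,-3,45,0],[0,0,0,2,-3,70,0],[0,0,0,2,-3,88,0],[0,0,0,2,-3,94,0],[0,0,0,2,-3,95,0],[0,0,0,2,-3,95,100],[0,0,0,2,-3,95,180],[0,0,0,2,-3,95,255],[0,0,0,2,-3,95,255]]]' 15
python3 -m handwheel '[[[0,0,0,0,0,0,255],[0,0,0,0,0,0,255],[0,0,0,0,0,0,255],[0,0,0,0,0,0,255],[0,0,0,0,0,0,255],[0,0,0,0,0,-5,255],[0,0,0,0,0,-15,255],[0,0,0,0,0,-25,255],[0,0,0,0,0,-32,255],[0,0,0,0,0,-35,255]]]' ; python3 - <<'E'
from h import *
print(rel([.470,.329,.141]).round(1))
E
```

```text
t: 3.15
position: [0.5614, 0.002, 0.1064]
tcp_rot: [0.987, 0.16, 0.001, 0.0]
contact_force: [0.5, 0.0, 0.0]
width: 0.0654
gripper_force: 0.0
t: 4.15
position: [0.5617, 0.0019, 0.1422]
tcp_rot: [0.987, 0.16, 0.001, 0.0]
contact_force: [0.1, 0.1, -0.7]
width: 0.0217
gripper_force: 15.0
[  16.1 -339.4    0.8]
```

```bash
python3 -m handwheel '[[[0,0,0,1,-15,0,255],[0,0,0,2,-45,0,255],[0,0,0,4,-85,0,255],[0,0,0,6,-130,0,255],[0,0,0,8,-175,0,255],[0,0,0,10,-220,0,255],[0,0,0,12,-265,0,255],[0,0,0,14,-300,0,255],[0,0,0,16,-328,0,255],[0,0,0,16,-339,0,255]]]'; python3 - <<'E'
from h import *
import cv2
print(rel([.470,.329,.0405]).round(1))
cv2.imwrite('pics/s2.png',cv2.resize(capture('scene')[60:210,250:450],None,fx=4,fy=4,interpolation=cv2.INTER_CUBIC))
E
```

```text
t: 5.15
position: [0.4671, 0.3318, 0.1402]
tcp_rot: [0.987, 0.161, -0.001, -0.0]
contact_force: [0.6, -0.4, 0.4]
width: 0.0216
gripper_force: 15.0
[ 1.9  3.6 99.7]
```

View pics/s2.png

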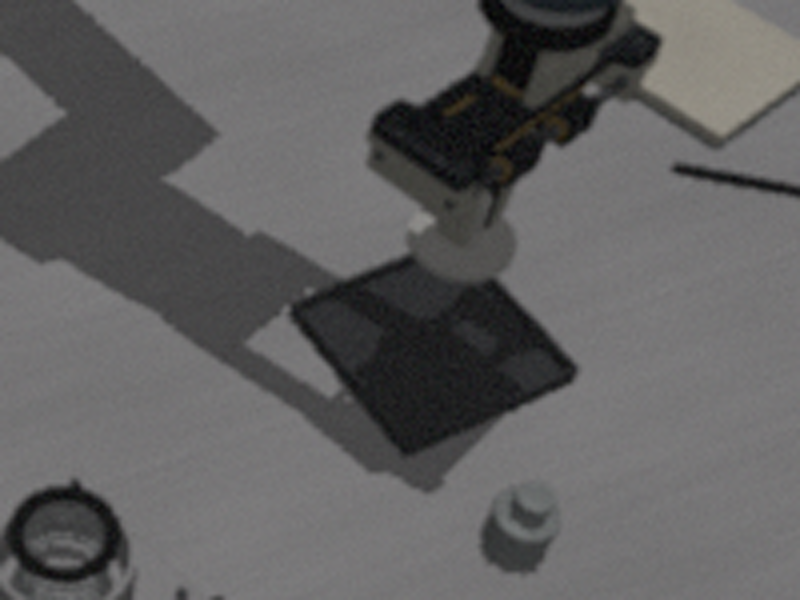

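The cap hangs level over the tray at crop (465,245), and the bare ring is visible at (65,535). I'll lower it and release.

```bash
python3 -m handwheel '[[[0,0,0,2,3,10,255],[0,0,0,2,3,28,255],[0,0,0,2,3,50,255],[0,0,0,2,3,70,255],[0,0,0,2,3,84,255],[0,0,0,2,3,92,255],[0,0,0,2,3,96,255],[0,0,0,2,3,98,255],[0,0,0,2,3,99,255],[0,0,0,2,3,99,255]]]'
python3 -m handwheel '[[[0,0,0,0,0,0,255],[0,0,0,0,0,0,210],[0,0,0,0,0,0,180],[0,0,0,0,0,0,120],[0,0,0,0,0,0,60],[0,0,0,0,0,0,0],[0,0,0,0,0,0,0],[0,0,0,0,0,-5,0],[0,0,0,0,0,-20,0],[0,0,0,0,0,-45,0]]]'
python3 -m handwheel '[[[0,0,0,0,0,-40,0],[0,0,0,0,0,-80,0],[0,0,0,0,0,-120,0],[0,0,0,0,0,-150,0],[0,0,0,0,0,-160,0],[0,0,0,0,0,-160,0],[0,0,0,30,30,-160,0],[0,0,0,60,60,-160,0],[0,0,0,90,90,-160,0],[0,0,0,100,130,-160,0]]]'
python3 - <<'E'
from h import *
import cv2
print(rel([.5828,-.309,.20]).round(1))
cv2.imwrite('pics/s3.png',cv2.resize(capture('scene')[60:260,210:450],None,fx=3,fy=3,interpolation=cv2.INTER_CUBIC))
E
```

```text
t: 6.2
position: [0.4725, 0.3268, 0.0422]
tcp_rot: [0.987, 0.16, 0.001, -0.0]
contact_force: [-0.1, 0.2, -0.9]
width: 0.0217
gripper_force: 15.0
t: 7.2
position: [0.471, 0.326, 0.0859]
tcp_rot: [0.987, 0.16, -0.002, 0.0]
contact_force: [0.6, 0.7, 0.5]
width: 0.0786
gripper_force: 0.0
t: 8.2
position: [0.6091, 0.2346, 0.2429]
tcp_rot: [0.987, 0.16, -0.002, -0.0]
contact_force: [0.1, 0.7, -0.6]
width: 0.0933
gripper_force: 0.0
[-196.9  507.4   43.1]
```

View pics/s3.png

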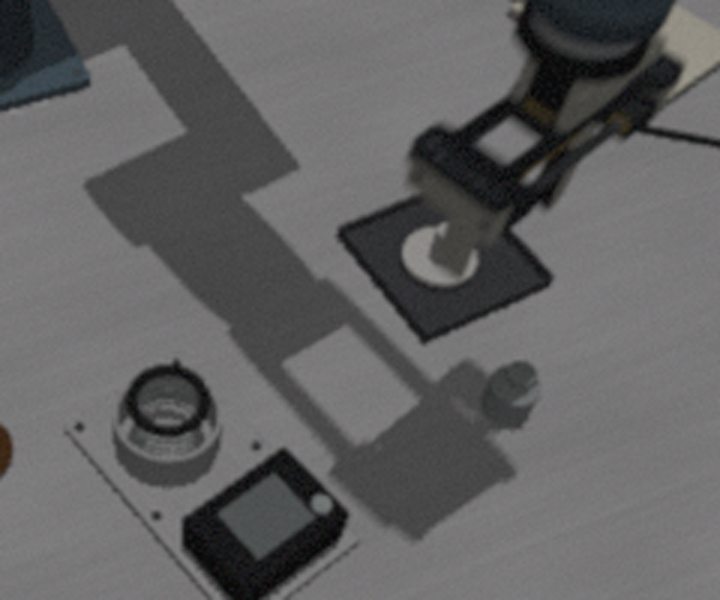

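The cap lies flat in the tray at crop (440,255), and the ring is at (170,398). Next is the flask.

```bash
python3 -m handwheel '[[[0,0,0,-8,20,0,0],[0,0,0,-20,50,0,0],[0,0,0,-36,92,0,0],[0,0,0,-53,137,0,0],[0,0,0,-70,182,0,0],[0,0,0,-88,227,0,0],[0,0,0,-105,272,0,0],[0,0,0,-122,315,0,0],[0,0,0,-137,352,0,0],[0,0,0,-145,375,0,0]]]'
python3 - <<'E'
from h import *
print(rel([.5828,-.309,.20]).round(1))
T=lambda x,y:(x/3+210-.33,y/3+60-.33)
print(ray('scene',T(170,398),.070))
E
```

```text
t: 9.25
position: [0.587, -0.1696, 0.2437]
tcp_rot: [0.987, 0.158, -0.002, -0.001]
contact_force: [-0.3, 0.4, -1.6]
width: 0.0931
gripper_force: 0.0
[-47.4 131.2  43.6]
[0.55785524 0.00513055 0.07      ]
```

```bash
python3 -m handwheel '[[[0,0,0,-5,15,0,0],[0,0,0,-16,45,0,0],[0,0,0,-30,83,5,0],[0,0,0,-40,112,15,0],[0,0,0,-46,127,28,0],[0,0,0,-47,131,38,0],[0,0,0,-47,131,43,0],[0,0,0,-47,131,43,0],[0,0,0,-47,131,43,0],[0,0,0,-47,131,43,0]]]'
python3 - <<'E'
from h import *
import cv2
print(rel([.5828,-.309,.094]).round(1))
a=capture('scene')[180:300,90:250];b=capture('top')[140:240,300:420]
a=cv2.resize(a,(640,480),interpolation=cv2.INTER_CUBIC)
cv2.imwrite('pics/s4.png',np.clip(a*1.4,0,255).astype('uint8'))
E
```

```text
t: 10.25
position: [0.586, -0.305, 0.2046]
tcp_rot: [0.987, 0.16, 0.001, 0.0]
contact_force: [-0.3, -0.3, -0.4]
width: 0.0928
gripper_force: 0.0
[ -4.4   2.7 110.6]
```

View pics/s4.png

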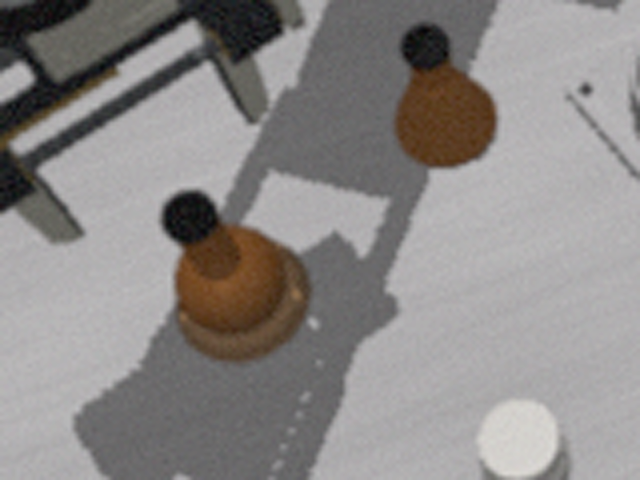

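The fingers at crop (68,238) and (255,118) straddle the neck, which is at (205,245). I'll descend and grip.

```bash
python3 -m handwheel '[[[0,0,0,-4,3,10,0],[0,0,0,-4,3,30,0],[0,0,0,-4,3,60,0],[0,0,0,-4,3,85,0],[0,0,0,-4,3,103,0],[0,0,0,-4,3,109,0],[0,0,0,-4,3,110,0],[0,0,0,-4,3,110,80],[0,0,0,-4,3,110,160],[0,0,0,-4,3,110,180]]]' 40
python3 -m handwheel '[[[0,0,0,0,0,0,200],[0,0,0,0,0,0,220],[0,0,0,0,0,0,240],[0,0,0,0,0,0,255],[0,0,0,0,0,0,255],[0,0,0,0,0,0,255],[0,0,0,0,0,0,255],[0,0,0,0,0,-5,255],[0,0,0,0,0,-15,255],[0,0,0,0,0,-30,255]]]'
python3 - <<'E'
from h import *
print(rel([.5603,.0015,.27]).round(1))
E
```

```text
t: 11.35
position: [0.5831, -0.3105, 0.0949]
tcp_rot: [0.987, 0.16, 0.001, 0.001]
contact_force: [0.3, 0.2, -0.3]
width: 0.0732
gripper_force: 0.0
t: 12.35
position: [0.5821, -0.3099, 0.1238]
tcp_rot: [0.987, 0.16, -0.001, -0.001]
contact_force: [0.2, 0.4, -1.0]
width: 0.0288
gripper_force: 40.0
[  77.3 -302.6 -145.9]
```

```bash
python3 -m handwheel '[[[0,0,0,0,0,-15,255],[0,0,0,0,0,-35,255],[0,0,0,0,0,-60,255],[0,0,0,0,0,-85,255],[0,0,0,0,0,-110,255],[0,0,0,0,0,-128,255],[0,0,0,0,0,-140,255],[0,0,0,0,0,-145,255],[0,0,0,0,0,-145,255],[0,0,0,0,0,-145,255]]]'
python3 - <<'E'
from h import *
import cv2
print(rel([.5603,.0015,.27]).round(1))
p=read_state()['position'];print(proj('scene',p),proj('scene',p-[0,0,.055]))
a=capture('scene')[150:290,60:220]
cv2.imwrite('pics/s5.png',np.clip(cv2.resize(a,(640,560),interpolation=cv2.INTER_CUBIC)*1.4,0,255).astype('uint8'))
E
```

```text
t: 13.35
position: [0.5821, -0.3099, 0.2677]
tcp_rot: [0.987, 0.16, -0.001, -0.001]
contact_force: [0.7, 0.9, -1.4]
width: 0.0288
gripper_force: 40.0
[  77.4 -302.4   -2. ]
[112.74231352 199.01468554] [122.61258563 213.80363135]
```

View pics/s5.png

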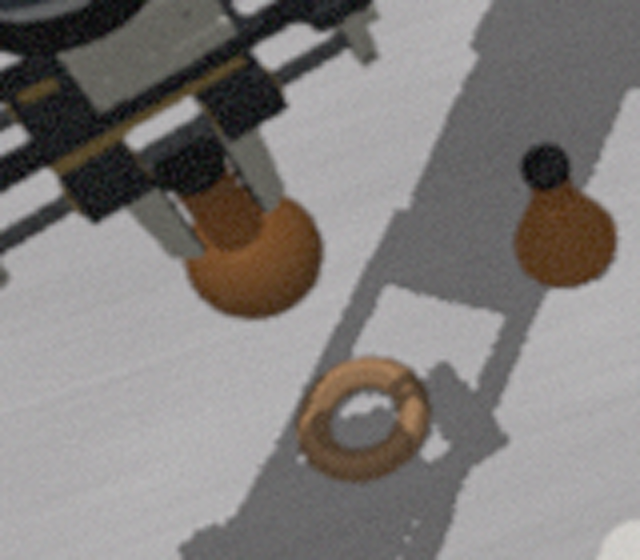

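The flask is held upright. The bulb is at crop (255,255), where a vertical flask should be (250,255). Next I'll carry it over the ring.

```bash
python3 -m handwheel '[[[0,0,0,3,-12,0,255],[0,0,0,9,-36,0,255],[0,0,0,18,-72,0,255],[0,0,0,29,-114,0,255],[0,0,0,40,-158,0,255],[0,0,0,51,-202,0,255],[0,0,0,61,-242,0,255],[0,0,0,70,-274,0,255],[0,0,0,75,-294,0,255],[0,0,0,77,-302,0,255]]]' 50
python3 -m handwheel '[[[0,0,0,0,0,10,255],[0,0,0,0,0,30,255],[0,0,0,0,0,55,255],[0,0,0,0,0,75,255],[0,0,0,0,0,88,255],[0,0,0,0,0,95,255],[0,0,0,0,0,98,255],[0,0,0,0,0,98,255],[0,0,0,0,0,98,255],[0,0,0,0,0,98,255]]]'
python3 - <<'E'
from h import *
import cv2
print(rel([.5603,.0015,.1467]).round(1))
p=read_state()['position'];print(proj('scene',p),proj('scene',p-[0,0,.055]),proj('scene',[.5603,.0015,.075]))
a=capture('scene')[120:240,200:340]
cv2.imwrite('pics/s6.png',np.clip(cv2.resize(a,(700,600),interpolation=cv2.INTER_CUBIC)*1.4,0,255).astype('uint8'))
E
```

```text
t: 14.4
position: [0.5594, 0.0037, 0.2683]
tcp_rot: [0.987, 0.161, -0.0, -0.001]
contact_force: [-0.7, -0.3, -1.3]
width: 0.0285
gripper_force: 50.0
t: 15.4
position: [0.5609, 0.0006, 0.1716]
tcp_rot: [0.987, 0.16, 0.001, 0.0]
contact_force: [-0.2, -0.7, -1.8]
width: 0.0284
gripper_force: 50.0
[-0.4 -1.1 24.9]
[265.84511683 169.67767661] [265.44443048 183.39889959] [265.3990391  192.48588807]
```

View pics/s6.png

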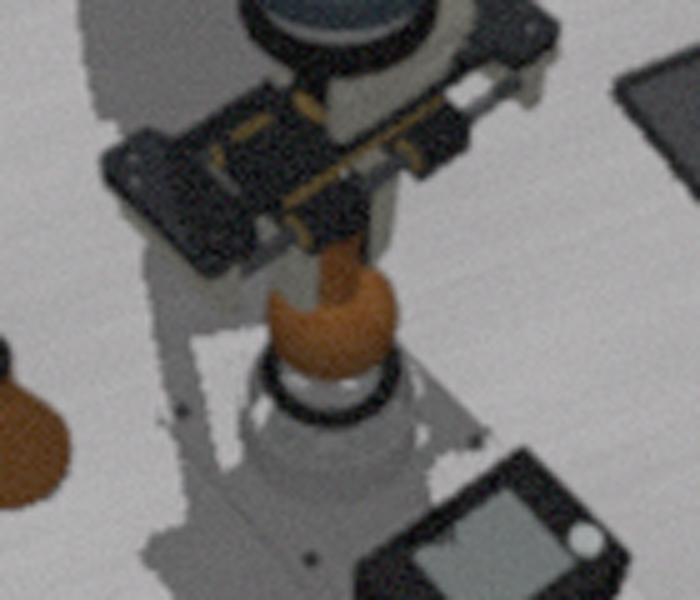

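The bulb, centred at crop (334,317), is in line with the ring at (332,368). I'll lower it to contact, then press gently.

```bash
python3 -m handwheel '[[[0,0,0,0,-1,4,255],[0,0,0,0,-1,10,255],[0,0,0,0,-1,15,255],[0,0,0,0,-1,19,255],[0,0,0,0,-1,22,255],[0,0,0,0,-1,24,255],[0,0,0,0,-1,26,255],[0,0,0,0,-1,28,255],[0,0,0,0,-1,30,255],[0,0,0,0,-1,30,255]]]' 60
python3 -m handwheel '[[[0,0,0,0,0,1,255],[0,0,0,0,0,3,255],[0,0,0,0,0,5,255],[0,0,0,0,0,7,255],[0,0,0,0,0,8,255],[0,0,0,0,0,9,255],[0,0,0,0,0,10,255],[0,0,0,0,0,10,255],[0,0,0,0,0,10,255],[0,0,0,0,0,10,255]]]'
python3 - <<'E'
from h import *
print(rel([.5603,.0015,.1217]).round(1))
E
```

```text
t: 16.45
position: [0.5604, 0.0014, 0.141]
tcp_rot: [0.987, 0.16, 0.0, 0.0]
contact_force: [-0.8, -1.4, 3.4]
width: 0.0286
gripper_force: 60.0
t: 17.45
position: [0.5605, 0.0015, 0.1312]
tcp_rot: [0.987, 0.16, 0.001, 0.0]
contact_force: [-0.4, -1.9, 6.9]
width: 0.0288
gripper_force: 60.0
[-0.2 -0.1  9.5]
```

Force matches the spring law (6.9 N, about 15.5 mm down). I'll press the last 9–10 mm.

```bash
python3 -m handwheel '[[[0,0,0,0,0,1,255],[0,0,0,0,0,3,255],[0,0,0,0,0,5,255],[0,0,0,0,0,7,255],[0,0,0,0,0,8.5,255],[0,0,0,0,0,9.5,255],[0,0,0,0,0,9.5,255],[0,0,0,0,0,9.5,255],[0,0,0,0,0,9.5,255],[0,0,0,0,0,9.5,255]]]'
python3 - <<'E'
from h import *
import cv2
p=read_state()['position'];print(proj('scene',p-[0,0,.055]))
a=capture('scene')[120:240,200:340]
cv2.imwrite('pics/s7.png',np.clip(cv2.resize(a,(700,600),interpolation=cv2.INTER_CUBIC)*1.4,0,255).astype('uint8'))
E
```

```text
t: 18.45
position: [0.5607, 0.0015, 0.1221]
tcp_rot: [0.987, 0.16, 0.001, 0.0]
contact_force: [-1.8, -2.1, 9.2]
width: 0.0286
gripper_force: 60.0
[265.42077502 194.3117601 ]
```

View pics/s7.png

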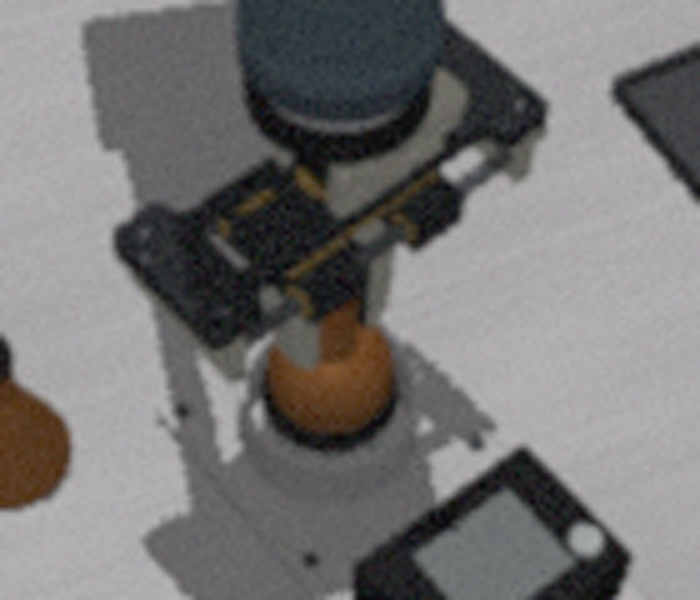

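The bulb sits centred in the ring, at crop (331,380), with the ring level with the collar. The geometry gives about 24.6 mm and the force about 23.5 mm. I'll hold for 1 s and hand in.

```bash
python3 -m handwheel '[[[0,0,0,0,0,0.5,255],[0,0,0,0,0,0.5,255],[0,0,0,0,0,0.5,255],[0,0,0,0,0,0.5,255],[0,0,0,0,0,0.5,255],[0,0,0,0,0,0.5,255],[0,0,0,0,0,0.5,255],[0,0,0,0,0,0.5,255],[0,0,0,0,0,0.5,255],[0,0,0,0,0,0.5,255]]]'
python3 -c "
from workcell import *
print(sign_off())"
```

```text
t: 19.5
position: [0.5607, 0.0015, 0.1216]
tcp_rot: [0.987, 0.16, 0.001, 0.0]
contact_force: [-1.1, -1.4, 9.4]
width: 0.0283
gripper_force: 60.0
the job is handed in; nothing more can be done
None
```

I handed the job in at about 19.5 s, with no verdict shown: the cap lies knob up in the tray, and the gripper is still holding the round flask upright in the ring, pressed about 24–25 mm down (level with the collar); the other items were not touched.

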